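# Load and close the board tester

## Task

A circuit board on its carrier has been left part-way into the board tester. First, with the tester's lid still open, push the carrier along its channel until it is fully home against the back stop; then push the sprung lid all the way down and finish holding it down with the fingers on it, because it springs open if let go. The carrier is only slid, never lifted, and the jar, the bottle and the screwdriver beside the tester are left where they stand.

Things in the scene. Friction and masses are not known exactly. Their poses are not given: they have to be found in the camera images.
- tester: The board tester, fixed to the bench: dark steel base 250 x 130 mm, 20 mm thick. Origin on the bench surface; the base reaches 150 mm in front of it (-x, towards the robot), 100 mm behind (+x), 65 mm to each side (y); z up. On the base (z = 20 mm) an open-fronted channel 84 mm wide runs along x between 18 mm thick rails: tops at z = 32 mm, rising to 55 mm from x = -35 mm on.
- carrier: Loose black plastic board carrier, about 0.22 kg, lying in the channel: 130 (x) x 80 (y) mm, 6 mm floor, green circuit board (parts up to 17 mm high), at its front (-x) end an upright lip 8 mm thick, 80 wide, 22 high. Origin: centre of its underside. Home when its far end meets the back stop: origin at tester x = -20 mm. It starts 40 to 85 mm short of that; slides with a few newtons.
- carrier_front (a point): Centre of the front (-x) face of the carrier's lip, 11 mm above the carrier's underside; the place to push, towards the tester's +x. Home is at x = -85 mm in the tester's frame; there the lip stands clear in front of the closed lid.
- back_stop (a point): Centre of the front face of the channel's back stop, at x = +45 mm, z = 34 mm of the tester; the carrier's far end must meet this face.
- lid_hinge (a point): Centre of the lid's hinge axis, fixed on the tester at x = +85 mm, z = 60 mm; the axis runs along the tester's y.
- lid (a joint): Lid angle in rad: 0 = closed (level, on its stop), growing as the free front edge swings up and back; at most 1.15. Starts at 0.84 to 1.08 and stays there by friction. A spring opens it: pushing it down needs 0.1 to 0.3 N m near the start, growing to about 0.6 N m (about 5 N at the pad) at 0; let go, it springs up again.
- lid_plate: The aluminium lid: a plate 130 mm long from the hinge axis to its free front edge, 112 mm wide, 8 mm thick (4 mm each side of the hinge axis), with a rubber pad on its outer face. Origin on the hinge axis; the plate extends along its own -x, its own z is the outward normal of the outer face (up when closed).
- lid_pad (a point): Centre of the rubber press pad's outer surface, at the lid's free edge: the pad is 30 mm long (along the lid) x 70 mm wide and 3 mm thick; its centre is 115 mm from the hinge axis along the plate and 7 mm outward of it. The place to push the lid down.
- flux_jar: Bystander: amber jar with steel cap, 44 mm diameter, 45 mm tall, standing to one side of the tester; origin at the centre of its underside.
- solvent: Bystander: white bottle, 44 mm diameter, 90 mm tall, standing on the other side of the tester (jar and bottle may swap sides); origin at the centre of its underside.
- driver_mid (a point): Bystander: screwdriver, about 200 mm long, lying on the right (-y) of the tester roughly along its x; a point near its middle.
There are look-alikes about, which are no part of the job. There is more than one size of the carrier; the job needs the larger.

How it is judged (in metres and radians):
On the way, in this order (a step that is already met when the one before it is completed fails the run):
1. the carrier is home against the back stop while the lid is still open (x of carrier in the frame of tester above -0.024 m and z of carrier in the frame of tester below 0.025 m and value of joint lid above 0.4 rad), for 0.2 s.
2. the lid is pushed all the way down (value of joint lid below 0.05 rad and contact force between the fingers and lid_plate above 2 N and x of carrier in the frame of tester above -0.024 m), for 0.2 s.
At the end, for the whole second after the job is handed in: The lid is held down (within 0.05 rad of closed) by the fingers pressing on it with more than 2 N, and the carrier lies at rest in its channel within 4 mm of the back stop (all of step 2 and z of carrier in the frame of tester below 0.025 m and linear speed of carrier below 0.02 m/s); the arm keeps its last pose, push and grip.
It fails at once if the lid is pushed down (below 0.4 rad) before the carrier is home (value of joint lid below 0.4 rad and not (x of carrier in the frame of tester above -0.024 m)).
It fails at once if the carrier is lifted (more than 12 mm) or tipped (z of carrier in the frame of tester above 0.032 m or angle between carrier's own z axis and vertical above 0.25 rad).
It fails at once if the jar, bottle or screwdriver is lifted, tipped or moved more than 20 mm (distance of any of flux_jar, solvent, driver_mid from where it was at the start of the episode above 0.02 m or angle between any of flux_jar, solvent's own z axis and vertical above 0.4 rad).
It also fails if it takes over 48 s, if anything falls off the work surface, if the arm or the gripper's body presses on something with over 40 N, if the wrist force passes 120 N, or if a joint passes its speed limit or range.

## Robot

A 7-joint arm with a two-finger parallel gripper is mounted at the origin on the work surface. World frame = base frame: x ahead of the robot, y to its left, z up, the work surface at z = 0. Lengths are in m, angles in degrees, forces in N, time in s.
With the tool pointing down it reaches from about 0.425 to 0.875 m from the base axis. Payload 4.7 kg.
Tool frame: the origin (TCP) lies between the finger pads; the fingertips stand 22 mm ahead of it and the grasp point (between the pads) lies 3 mm ahead of it; z points along the fingers, y is the line along which they close (so a half turn about z gives the same grasp; the last joint's range is limited). The gripper opens to 87 mm and grips with 3 to 60 N. Pads are 19 mm wide; open, the fingers measure 117 mm over their backs; the gripper's body (75 mm by 190 mm) begins 51 mm behind the grasp point.
Start: joints at [-65.884, 18.392, -4.016, 83.108, 1.295, 78.541, -3.26], TCP at [0.257, 0.597, 0.245] pointing down, gripper open.
Joint ranges: [-163.93, 163.93], [-17.29, 119.83], [-79.2, 71.16], [3.27, 140.29], [-89.18, 269.18], [5.43, 117.66], [-154.24, 154.24]. Speed limits (degrees/s): [147.25, 147.25, 180, 180, 180, 180, 180].

## Interface

Orientations are given as [roll, pitch, yaw] about the fixed x, y, z axes, in that order (R = Rz(yaw) Ry(pitch) Rx(roll)).
In Python, from cell import env gives the robot as it stands.
- The arm moves only by the tool drive_tool, never from a script. Its argument "moves" is a list of rows, each a list of 3 entries, a list of its own where there are three numbers: the shift along the tool's x, y, z in mm, then the turn, a rotation vector about the tool's x, y, z in rad, then the closure, from 0 (fully open) to 1 (shut). In form: [[[x, y, z], [wx, wy, wz], jaw], ...]. A call has 1 to 12 rows; each row shifts and turns the commanded pose from where the row before left it, along the tool's axes as they then stand; what a row does not reach is not made up. A row lasts 1/12 s, in which the tool goes at most 41.7 mm and 7.16 degrees, less where a joint would pass 70% of its speed; a pose out of reach is approached as far as the arm can. A call with a gripper value outside its range is refused whole. The fingers move at their own pace and stop on an object; "newtons" is the grip in N (left out, the last holds). Time passes only in rows, so rows that do not move let the fingers close. It gives the time, the measured TCP pose, the force, the opening and the grip force at its end, in the units of the state.
- env.get_obs(): the state, without advancing time (a new reading comes with each control period).
- env.read_camera(name): name is "side" or "top" or "wrist"; returns (picture, depth): 480x640x3 uint8, blue, green, red; 480x640 float32, m along the optical axis (not along the pixel's ray), 0 where there is no reading.
- env.get_calibration(name): a dict with "fx", "fy", "cx", "cy" (pixels), "T" (4x4, takes a point from camera to world coordinates). Camera axes: x right, y down, z forward; pixel columns grow to the right and rows downward; lengths in m; the calibration is good to about 2 mm. A picture is of the moment at which its call begins: read the wrist's pose just before it. get_calibration takes no time and is no camera call; for the wrist camera it gives the pose at the moment of the call.
- env.sign_off(): hands the job in; it is judged then, once.
The state is a dict: "time_s": time; "qpos": joint angles; "joint_velocities": joint speeds; "effort": joint torques, N m; "tool_pos": TCP position; "tool_rot": TCP orientation; "force": force on the tool from outside, world axes, zero at the start; "wrist_torque": the same for the moment, N m; "grip_width": finger opening in m; "grasp_force": force on a finger pad.
Only numpy, scipy, OpenCV 4.12 (cv2) and the standard library are available. Lean on these libraries where they do the work, as an engineer would, in place of code of your own. Each camera call takes 0.05 s, during which the arm holds its last target. There are 200 camera calls.

## Working session

There is one attempt and no reset: what is moved stays moved. The work goes in short steps, Python scripts to look and compute and a tool call to move; the robot and the scene stay as the last step left them, time stands still between calls to the robot, and variables do not carry over. Pictures are saved under pics/ and viewed, at most 10 in all, crops included, and the job is handed in when it is done.

Besides the shell and the picture viewer there is one more tool, called as name([rows], argument=value, ...), one row to a line, values as JSON. drive_tool: Moves the arm, as the interface text tells. Its arguments: {"type":"object","properties":{"moves":{"type":"array"},"newtons":{"type":"number"}},"required":["moves"]}

```bash
mkdir -p pics
cat > h.py <<'E'
import numpy as np,cv2
from cell import env
def cam(n):
    c=env.get_calibration(n);p,d=env.read_camera(n);return p,d,c
def world(d,c):
    v,u=np.mgrid[0:480,0:640]
    P=np.stack([(u-c["cx"])/c["fx"]*d,(v-c["cy"])/c["fy"]*d,d],-1)
    T=np.array(c["T"]);return P@T[:3,:3].T+T[:3,3]
E
python3 - <<'E'
from h import *
for n in("top","side"):
    p,d,c=cam(n);cv2.imwrite(f"pics/{n}1.png",p);np.savez(f"{n}1.npz",p=p,d=d,w=world(d,c))
    print(n,np.round(c["T"],3).tolist(),c["fx"])
o=env.get_obs();print(o)
E
```

```text
top [[-0.02, -0.992, 0.125, 0.515], [-1.0, 0.022, 0.014, 0.024], [-0.017, -0.125, -0.992, 0.949], [0.0, 0.0, 0.0, 1.0]] 534.3293936275704
side [[0.86, -0.327, 0.391, 0.333], [-0.51, -0.564, 0.65, -0.471], [0.008, -0.759, -0.651, 0.571], [0.0, 0.0, 0.0, 1.0]] 474.42933013891405
{'time_s': 0.1, 'qpos': array([-65.88567934,  18.43648849,  -4.01492582,  83.16597389,
         1.2955344 ,  78.54003938,  -3.25981286]), 'joint_velocities': array([-0.03867033, -0.12475536, -0.03856668, -0.02100924,  0.06568381,
       -0.06455596,  0.01423662]), 'effort': array([ 2.68180656e-04, -4.92569125e+01, -4.05537849e-01, -3.13399637e+01,
       -6.39991555e-02,  3.94773670e-02,  1.12851985e-04]), 'tool_pos': array([0.25705057, 0.59653715, 0.24356875]), 'tool_rot': array([-1.79902753e+02,  6.00381305e-03,  1.56694955e+02]), 'force': array([ 0.31368975, -0.35225862, -0.53637973]), 'wrist_torque': array([ 0.01597699, -0.06682897,  0.05051637]), 'grasp_force': 0.0, 'grip_width': 0.08711231277741323}
```

View pics/top1.png

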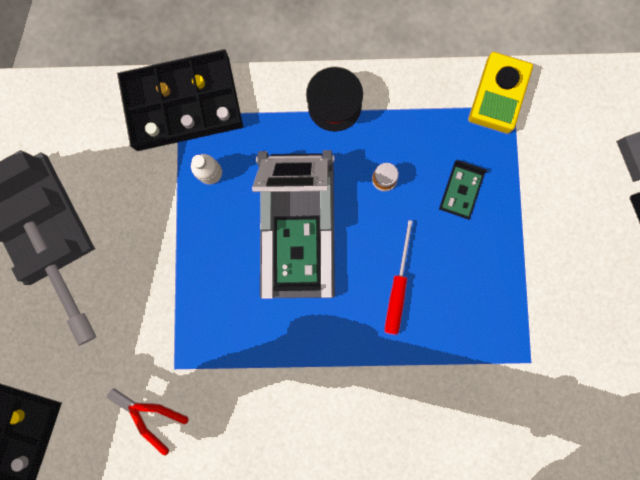

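View pics/side1.png

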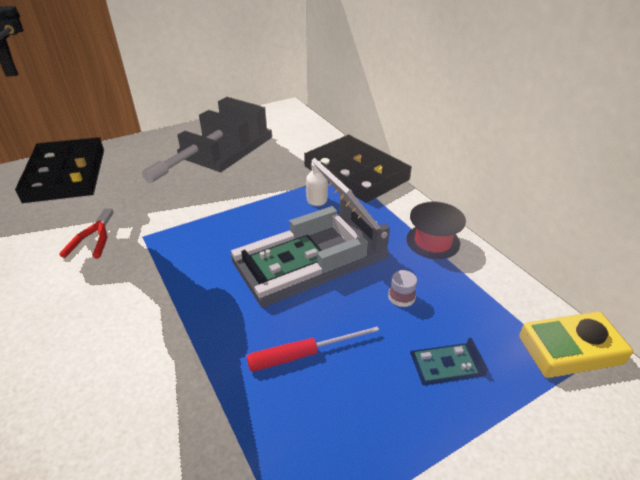

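The top view shows two candidates. The carrier in the tester channel is at (297,253). A smaller look-alike lies on the mat at (463,190). The one in the channel fits the description because it is larger and sits in the tester. The bottle is at (206,168), the jar at (385,177), and the screwdriver runs from (410,222) to (393,332). I'll measure the tester and confirm the carrier with a crop.

Run:
```python
from h import *
f=np.load("top1.npz");p,d,w=f["p"],f["d"],f["w"]
s=p[140:310,240:350];cv2.imwrite("pics/crop.png",cv2.resize(s,None,fx=3.4,fy=3.4,interpolation=cv2.INTER_CUBIC))
v,u=np.mgrid[0:480,0:640];R=(u>245)&(u<345)&(v>140)&(v<305)&(d>0)
z=w[...,2]
def rect(m,n):
    m=cv2.morphologyEx((m&R).astype(np.uint8),cv2.MORPH_OPEN,np.ones((2,2)))
    k,l,st,_=cv2.connectedComponentsWithStats(m)
    for i in range(1,k):
        if st[i,4]<60: continue
        q=w[l==i];print(n,st[i].tolist(),"mean",np.round(q.mean(0),4),[np.round(x,4).tolist() if np.ndim(x) else round(x,3) for x in cv2.minAreaRect((q[:,:2]*1000).astype(np.float32))])
g=p.min(2)>130
rect((z>.025)&(z<.038)&g,"lowrail");rect((z>.048)&(z<.062),"hirail")
rect((z>.012),"all");rect((z>.075),"lid")
b=p.astype(int);rect((b[...,1]>b[...,2]+25)&(b[...,1]>b[...,0]+10),"pcb")
for vv in range(280,302,1): print(vv,np.round(w[vv,297],4),p[vv,297])
print("mat",np.median(z[200:350,190:240]))
# lid plane
m=R&(z>.075)&(z<.2);q=w[m];c=q.mean(0);n=np.linalg.svd(q-c,full_matrices=0)[2][2];print("lidplane",c,n,q[:,2].max())
for a,bb in(((180,232),(150,190)),((368,402),(160,195))):
    m=(u>a[0])&(u<a[1])&(v>bb[0])&(v<bb[1])&(z>.02);q=w[m];print("by",q.min(0).round(3),q.max(0).round(3),np.median(q,0).round(3))
m=(u>380)&(u<415)&(v>215)&(v<335)&(z>.006);q=w[m];print("drv",q.min(0).round(3),q.max(0).round(3))
```

```text
lowrail [263, 232, 11, 67, 684] mean [0.5662 0.1412 0.0361] [[565.0468, 88.4715], [130.5271, 114.4218], 89.012]
lowrail [322, 232, 11, 66, 678] mean [0.5632 0.0403 0.0304] [[564.6666, 35.8146], [26.0766, 112.6655], 88.51]
lowrail [306, 266, 7, 10, 67] mean [0.5545 0.0709 0.0327] [[554.5952, 70.9902], [10.155, 15.6646], 88.191]
hirail [321, 181, 11, 49, 458] mean [0.6586 0.0387 0.0497] [[665.6592, 39.2846], [16.8517, 83.8729], 88.674]
hirail [261, 192, 11, 39, 426] mean [0.6556 0.1409 0.0564] [[591.9145, 102.1576], [212.7671, 50.9831], 32.082]
all [253, 151, 83, 148, 10835] mean [0.6285 0.0887 0.0536] [[640.5369, 97.7964], [147.8365, 266.2843], 89.919]
lid [253, 159, 76, 33, 2178] mean [0.6967 0.089  0.1351] [[624.6065, 98.578], [225.0799, 139.037], 2.584]
pcb [278, 220, 40, 64, 2105] mean [0.5879 0.0912 0.0276] [[578.9583, 74.6165], [127.5901, 100.7367], 0.173]
280 [0.5387 0.092  0.0264] [ 91 125  63]
281 [0.537  0.0919 0.0287] [ 88 122  62]
282 [0.5353 0.0921 0.0255] [59 77 48]
283 [0.5337 0.0923 0.023 ] [39 38 35]
284 [0.5319 0.092  0.0273] [29 24 29]
285 [0.5302 0.0922 0.0261] [27
[... 257 characters left out ...]
5] [101  96 101]
293 [0.5165 0.093  0.0174] [102  99 103]
294 [0.5148 0.0929 0.019 ] [101 100 103]
295 [0.5131 0.093  0.0172] [100  99 103]
296 [0.5114 0.093  0.0176] [107  98 100]
297 [0.5097 0.0933 0.014 ] [138  94  74]
298 [ 0.5078  0.0945 -0.0019] [196 100  42]
299 [0.5061 0.0943 0.0013] [214 105  31]
300 [0.5044 0.0943 0.0013] [214 104  25]
301 [ 0.5026  0.0946 -0.0017] [213 103  21]
mat -0.00026399359955858737
lidplane [0.69893552 0.0906971  0.13355913] [-0.81952331  0.01196879 -0.57292084] 0.17474740788290444
by [0.515 0.024 0.02 ] [0.758 0.27  0.949] [0.73  0.243 0.061]
by [ 0.515 -0.085  0.02 ] [0.738 0.024 0.949] [ 0.717 -0.064  0.043]
drv [ 0.445 -0.11   0.008] [0.641 0.024 0.949]
```

View pics/crop.png

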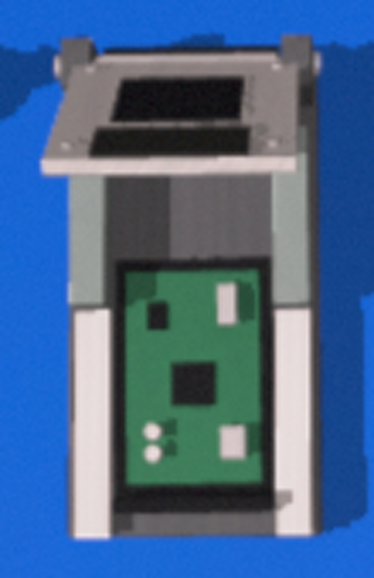

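The crop confirms the large carrier, with its dark lip at about top-image row 288. I measured the following:

| Item | Value |
|---|---|
| Tester origin | ≈ (0.660, 0.091) |
| Tester yaw | ≈ -0.7° |
| Lip front face | x ≈ 0.521 (54 mm short of home) |
| Lid angle | ≈ 0.96 rad |

Next I turn the tool to yaw ~179.3° and move over to the approach point with the fingers shut.

drive_tool([
  [[0,0,0],[0,0,-0.1],1],
  [[0,0,0],[0,0,-0.1],1],
  [[0,0,0],[0,0,-0.1],1],
  [[0,0,0],[0,0,-0.095],1],
  [[-14,-31,0],[0,0,0],1],
  [[-14,-31,0],[0,0,0],1],
  [[-14,-31,0],[0,0,0],1],
  [[-14,-31,0],[0,0,0],1],
  [[-14,-31,0],[0,0,0],1],
  [[-14,-31,0],[0,0,0],1],
  [[-14,-31,0],[0,0,0],1],
  [[-14,-31,0],[0,0,0],1],
], newtons=20)

```text
time_s: 1.1
tool_pos: [0.3665, 0.3458, 0.2442]
tool_rot: [-180.0, -0.0, 179.3]
force: [1.2, -0.0, 0.7]
grip_width: 0.0151
grasp_force: 0.0
```

drive_tool([
  [[-15,-31.5,0],[0,0,0],1],
  [[-15,-31.5,0],[0,0,0],1],
  [[-15,-31.5,0],[0,0,0],1],
  [[-15,-31.5,0],[0,0,0],1],
  [[-15,-31.5,0],[0,0,0],1],
  [[-15,-31.5,0],[0,0,0],1],
  [[-15,-31.5,0],[0,0,0],1],
  [[-15,-31.5,0],[0,0,0],1],
  [[0,0,30],[0,0,0],1],
  [[0,0,30],[0,0,0],1],
  [[0,0,30],[0,0,0],1],
  [[0,0,0],[0,0,0],1],
])

```text
time_s: 2.1
tool_pos: [0.479, 0.0929, 0.1488]
tool_rot: [-179.8, -0.6, 179.3]
force: [-1.9, 0.2, -0.6]
grip_width: 0.0002
grasp_force: 0.0
```

Run:
```python
from h import *
p,d,c=cam("wrist");cv2.imwrite("pics/wr.png",p);w=world(d,c)
g=cv2.cvtColor(p,cv2.COLOR_BGR2GRAY)
z=w[...,2];o=env.get_obs();print(o["tool_pos"],o["tool_rot"],o["force"])
m=(z>.037)&(z<.047)&(g<70)&(w[...,0]>.5)&(w[...,0]<.56)&(abs(w[...,1]-.09)<.05);q=w[m]
print("lip",m.sum(),np.percentile(q,[1,50,99],axis=0).round(4) if m.sum() else 0)
```

```text
[0.48071819 0.09349991 0.15181266] [-179.85507888   -0.38095602  179.31492102] [ 0.42223947 -0.17153598 -0.02418885]
lip 0 0
```

View pics/wr.png

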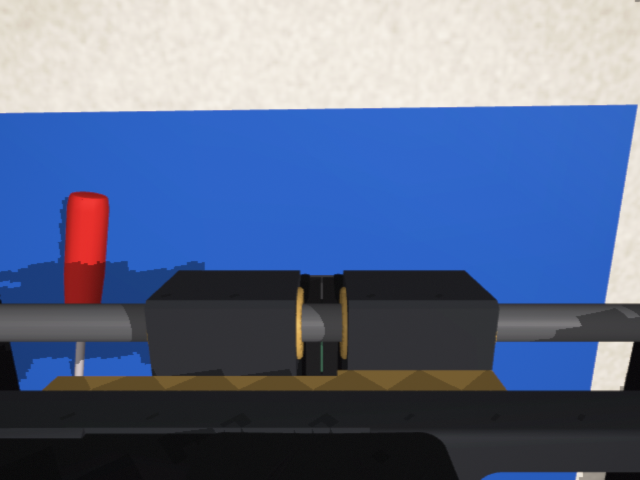

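The wrist view shows only the hand, the mat and the screwdriver handle at (85,245), because the tester is hidden behind the fingers. The top-view measurement is enough, so I descend in front of the lip.

drive_tool([
  [[0,0,25],[0,0,0],1],
  [[0,0,25],[0,0,0],1],
  [[0,0,25],[0,0,0],1],
  [[0,0,25],[0,0,0],1],
  [[0,0,2],[0,0,0],1],
  [[0,0,0],[0,0,0],1],
  [[0,0,0],[0,0,0],1],
])

```text
time_s: 2.73
tool_pos: [0.4849, 0.0948, 0.0547]
tool_rot: [179.9, 0.2, 179.3]
force: [-0.3, 0.5, -0.1]
grip_width: 0.0005
grasp_force: 0.0
```

drive_tool([
  [[0,-2.5,5],[0,0,0],1],
  [[-5,0,0],[0,0,0],1],
  [[-5,0,0],[0,0,0],1],
  [[-5,0,0],[0,0,0],1],
  [[-5,0,0],[0,0,0],1],
  [[-5,0,0],[0,0,0],1],
  [[-5,0,0],[0,0,0],1],
  [[-5,0,0],[0,0,0],1],
  [[-5,0,0],[0,0,0],1],
  [[0,0,0],[0,0,0],1],
  [[0,0,0],[0,0,0],1],
])

```text
time_s: 3.65
tool_pos: [0.5239, 0.0912, 0.0475]
tool_rot: [-180.0, 0.1, 179.3]
force: [-0.3, -0.3, 0.2]
grip_width: 0.0006
grasp_force: 0.0
```

Run:
```python
from h import *
o=env.get_obs();print(o["tool_pos"],o["tool_rot"],o["force"])
p,d,c=cam("side");cv2.imwrite("pics/s2.png",cv2.resize(p[150:330,200:440],None,fx=3,fy=3))
```

```text
[0.52392458 0.09118283 0.04752983] [-1.79990587e+02  5.26432266e-02  1.79313674e+02] [-0.26508158 -0.31918125  0.15088743]
```

View pics/s2.png

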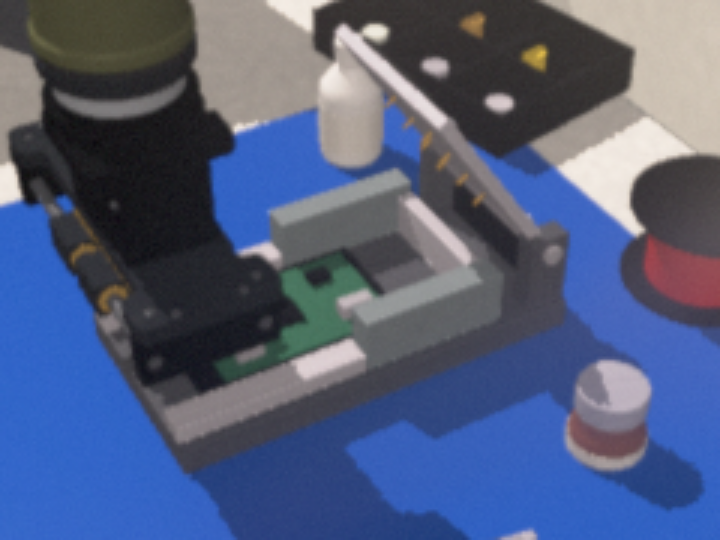

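The crop shows the hand in the channel with the carrier being slid in; its front end is at about (210,375). The lid is still open and the bystanders have not moved. I continue the push.

drive_tool([
  [[-5,0,0],[0,0,0],1],
  [[-5,0,0],[0,0,0],1],
  [[-5,0,0],[0,0,0],1],
  [[-5,0,0],[0,0,0],1],
  [[-5,0,0],[0,0,0],1],
  [[-5,0,0],[0,0,0],1],
  [[-4,0,0],[0,0,0],1],
  [[-2,0,0],[0,0,0],1],
  [[-1,0,0],[0,0,0],1],
  [[0,0,0],[0,0,0],1],
  [[0,0,0],[0,0,0],1],
])

```text
time_s: 4.62
tool_pos: [0.5607, 0.0909, 0.0478]
tool_rot: [180.0, 0.1, 179.3]
force: [-0.4, 0.3, -0.1]
grip_width: 0.0006
grasp_force: 0.0
```

drive_tool([
  [[-2,0,0],[0,0,0],1],
  [[-2,0,0],[0,0,0],1],
  [[0,0,0],[0,0,0],1],
  [[0,0,0],[0,0,0],1],
])

```text
time_s: 4.95
tool_pos: [0.5639, 0.0909, 0.0476]
tool_rot: [180.0, -0.1, 179.3]
force: [-4.3, 0.7, 3.1]
grip_width: 0.0005
grasp_force: 1.7
```

drive_tool([
  [[-2,0,0],[0,0,0],1],
  [[0,0,0],[0,0,0],1],
  [[0,0,0],[0,0,0],1],
])

```text
time_s: 5.2
tool_pos: [0.564, 0.0909, 0.0472]
tool_rot: [-180.0, -0.3, 179.3]
force: [-7.2, 0.8, 5.9]
grip_width: 0.0004
grasp_force: 4.0
```

drive_tool([
  [[-2,0,0],[0,0,0],1],
  [[0,0,0],[0,0,0],1],
  [[0,0,0],[0,0,0],1],
])

```text
time_s: 5.45
tool_pos: [0.5641, 0.0909, 0.047]
tool_rot: [-180.0, -0.5, 179.3]
force: [-12.0, -0.9, 8.3]
grip_width: 0.0007
grasp_force: 6.4
```

The carrier stopped at finger face x ≈ 0.5735, matching home at 0.575, and the force rose to 12 N, so it is on the stop. I back off, rise and go above the lid pad.

drive_tool([
  [[8,0,0],[0,0,0],1],
  [[10,0,0],[0,0,0],1],
  [[10,0,0],[0,0,0],1],
  [[0,0,0],[0,0,0],1],
  [[0,0,-30],[0,0,0],1],
  [[0,0,-35],[0,0,0],1],
  [[0,0,-35],[0,0,0],1],
  [[0,0,-35],[0,0,0],1],
  [[0,0,-35],[0,0,0],1],
  [[0,0,-35],[0,0,0],1],
  [[0,0,0],[0,0,0],1],
  [[0,0,0],[0,0,0],1],
])

```text
time_s: 6.45
tool_pos: [0.542, 0.0913, 0.2554]
tool_rot: [179.9, 0.4, 179.3]
force: [-1.2, -0.3, -0.8]
grip_width: 0.0002
grasp_force: 0.0
```

drive_tool([
  [[-30,0,0],[0,0,0],1],
  [[-30,0,0],[0,0,0],1],
  [[-30,0,0],[0,0,0],1],
  [[-30,0,0],[0,0,0],1],
  [[-30,0,0],[0,0,0],1],
  [[-15,0,0],[0,0,0],1],
  [[0,0,0],[0,0,0],1],
  [[0,0,0],[0,0,0],1],
])

```text
time_s: 7.12
tool_pos: [0.7048, 0.0887, 0.2499]
tool_rot: [-179.9, -0.2, 179.3]
force: [0.2, 0.2, -0.2]
grip_width: 0.0003
grasp_force: 0.0
```

Run:
```python
from h import *
o=env.get_obs();print(o["tool_pos"],o["tool_rot"],o["force"])
for n in("side","top"):
    p,d,c=cam(n);w=world(d,c);z=w[...,2];x=w[...,0]
    if n=="side": cv2.imwrite("pics/s3.png",cv2.resize(p[120:330,200:440],None,fx=3,fy=2.8))
    m=(p.max(2)<75)&(z>.036)&(z<.046)&(abs(w[...,1]-.091)<.034)&(x>.5)&(x<.61)
    q=w[m];print(n,m.sum(),np.percentile(q[:,0],[2,10,50,90,98]).round(4) if m.any() else 0)
    m=(z>.08)&(z<.178)&(x>.65)&(x<.74)&(p.min(2)>100)&(abs(w[...,1]-.091)<.06)
    q=w[m];cc=q.mean(0);print("lid",m.sum(),q[:,0].min(),q[:,2].max(),np.linalg.svd(q-cc,full_matrices=0)[2][2])
```

```text
[0.70478079 0.08874711 0.24989997] [-179.92706059   -0.2028092   179.28645904] [ 0.1742552   0.19774353 -0.15930019]
side 157 [0.5754 0.5758 0.578  0.5821 0.5829]
lid 557 0.6694045690276931 0.17380599446676104 [-0.83743215 -0.00694433 -0.54649719]
top 30 [0.575  0.5751 0.5785 0.5819 0.582 ]
lid 387 0.6678225977287574 0.17100929352267824 [-0.80425413 -0.03806186 -0.59306541]
```

View pics/s3.png

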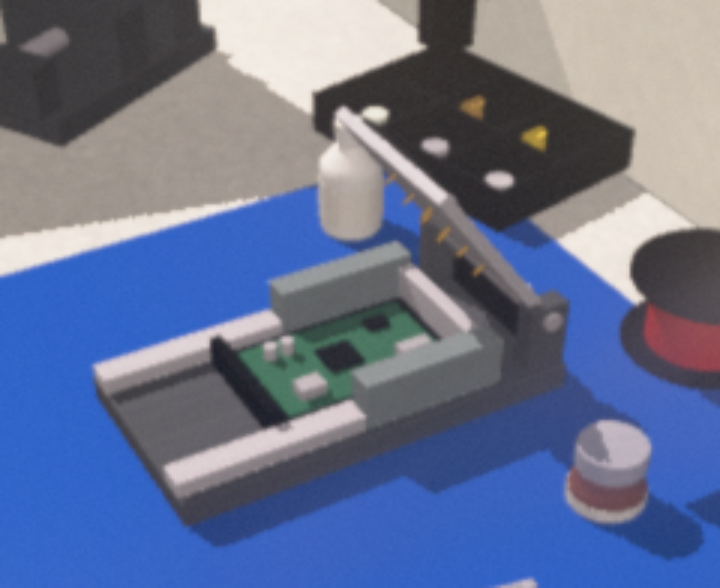

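The crop shows the carrier against the back stop with its lip at about (245,380); the lip front measures x ≈ 0.575, as required. The lid is still open, with its free edge at x ≈ 0.669. I descend to just above the pad.

drive_tool([
  [[0,0,20],[0,0,0],1],
  [[0,0,20],[0,0,0],1],
  [[4,0,15],[0,0,0],1],
  [[0,0,0],[0,0,0],1],
  [[0,0,0],[0,0,0],1],
])

```text
time_s: 7.63
tool_pos: [0.7, 0.0896, 0.1974]
tool_rot: [180.0, -0.1, 179.4]
force: [-0.2, 0.0, 0.5]
grip_width: 0.0004
grasp_force: 0.0
```

drive_tool([
  [[3,0,7],[0,0,0],1],
  [[3,0,7],[0,0,0],1],
  [[4,0,3],[0,0,0],1],
  [[4,0,3],[0,0,0],1],
  [[4,0,4],[0,0,0],1],
  [[4,0,4],[0,0,0],1],
  [[0,0,0],[0,0,0],1],
])

```text
time_s: 8.22
tool_pos: [0.6782, 0.0895, 0.169]
tool_rot: [180.0, -0.1, 179.3]
force: [0.4, -0.4, 1.1]
grip_width: 0.0003
grasp_force: 0.3
```

drive_tool([
  [[5,0,5.5],[0,0,0],1],
  [[5,0,5.5],[0,0,0],1],
  [[5,0,5.5],[0,0,0],1],
  [[4,0,6.5],[0,0,0],1],
  [[4,0,6.5],[0,0,0],1],
  [[4,0,6.5],[0,0,0],1],
  [[0,0,0],[0,0,0],1],
])

```text
time_s: 8.8
tool_pos: [0.651, 0.0898, 0.1318]
tool_rot: [-180.0, -0.1, 179.3]
force: [1.4, 0.1, 0.2]
grip_width: 0.0004
grasp_force: 0.7
```

drive_tool([
  [[3,0,7],[0,0,0],1],
  [[3,0,7],[0,0,0],1],
  [[2,0,7],[0,0,0],1],
  [[1,0,7],[0,0,0],1],
  [[1,0,7],[0,0,0],1],
  [[1,0,7],[0,0,0],1],
  [[0,0,0],[0,0,0],1],
  [[0,0,0],[0,0,0],1],
])

```text
time_s: 9.47
tool_pos: [0.6406, 0.0899, 0.0909]
tool_rot: [-180.0, -0.1, 179.3]
force: [-1.2, 0.9, 2.7]
grip_width: 0.0007
grasp_force: 1.7
```

Nearly closed; I press down onto the stop.

drive_tool([
  [[0,0,3],[0,0,0],1],
  [[0,0,3],[0,0,0],1],
  [[0,0,0],[0,0,0],1],
  [[0,0,0],[0,0,0],1],
  [[0,0,0],[0,0,0],1],
])

```text
time_s: 9.88
tool_pos: [0.6407, 0.0899, 0.0892]
tool_rot: [179.9, -0.1, 179.3]
force: [-9.3, -0.3, 21.0]
grip_width: 0.0004
grasp_force: 11.0
```

drive_tool([
  [[0,0,3],[0,0,0],1],
  [[0,0,0],[0,0,0],1],
  [[0,0,0],[0,0,0],1],
  [[0,0,0],[0,0,0],1],
])

```text
time_s: 10.22
tool_pos: [0.6407, 0.0899, 0.089]
tool_rot: [179.9, -0.1, 179.3]
force: [-15.2, -1.9, 35.9]
grip_width: 0.0005
grasp_force: 17.8
```

The lid is on its stop: TCP z is 0.089 as predicted and the force is climbing stiffly. I ease the push a little, then check the lid and carrier.

drive_tool([
  [[0,0,-2.5],[0,0,0],1],
  [[0,0,0],[0,0,0],1],
  [[0,0,0],[0,0,0],1],
  [[0,0,0],[0,0,0],1],
  [[0,0,0],[0,0,0],1],
])

```text
time_s: 10.63
tool_pos: [0.6407, 0.0899, 0.0892]
tool_rot: [179.9, -0.1, 179.3]
force: [-10.6, -1.6, 24.4]
grip_width: 0.0006
grasp_force: 12.1
```

Run:
```python
from h import *
o=env.get_obs();print(o["tool_pos"],o["force"])
p,d,c=cam("side");w=world(d,c);z=w[...,2];x=w[...,0]
m=(p.max(2)<75)&(z>.036)&(z<.046)&(abs(w[...,1]-.091)<.034)&(x>.5)&(x<.61)
print(m.sum(),np.percentile(w[m][:,0],[2,10,50,90,98]).round(4))
cv2.imwrite("pics/s4.png",cv2.resize(p[120:330,200:440],None,fx=3,fy=2.8))
```

```text
[0.64066627 0.08988566 0.08916385] [-10.55662228  -1.55257882  24.38991144]
151 [0.5755 0.5759 0.5782 0.5818 0.5829]
```

View pics/s4.png

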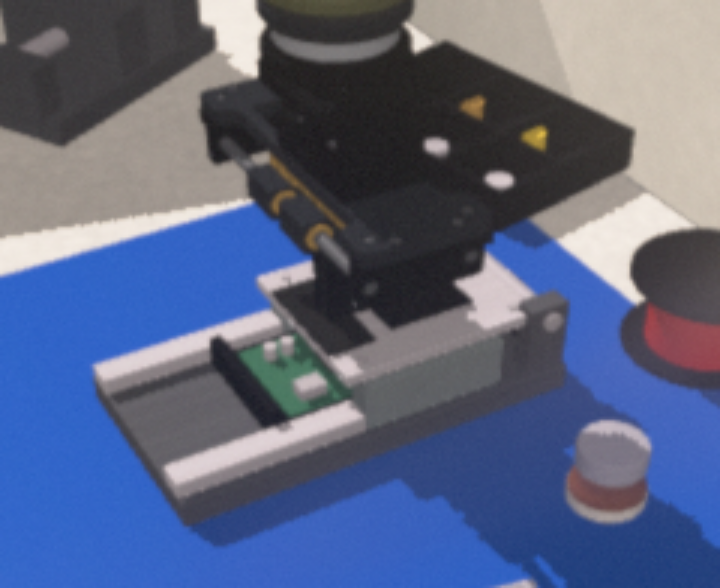

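The crop shows the lid level, with the fingers pressing on the pad at about (335,300). The carrier lip is still at home at about (245,380), x ≈ 0.575.

```bash
python3 -c "
from cell import env
print(env.sign_off())"
```

```text
the job is handed in; nothing more can be done
None
```

The job is handed in: the carrier is home against the back stop, and the fingers are holding the lid closed with about 24 N; the hand-in call did not return a verdict.

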